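# Empty the porcelain dish of its grinding balls

## Task

One of the two white porcelain dishes with handles holds two red-brown grinding balls. Take that dish, tip the balls out of it into the blue tray, then stand the empty dish upright on the bench again, beside the tray.

Things in the scene. Friction and masses are not known exactly. Their poses are not given: they have to be found in the camera images.
- dish: White dish holding the balls (its twin is empty), 160 g. Cone 48 mm wide at foot, 88 at rim, 45 high, wall 4, floor 5; balls roll out from 70 degrees of tilt, surely by 100. Round level handle 14 mm thick along own -x, to 129 mm from bowl axis, its axis 36 mm up, pointing to world -x within 30 degrees: grip across it 90 mm from bowl axis, roll about it. Origin: centre of underside; z out of the mouth.
- tray: Blue plastic tray, fixed to the bench, open on top: outside 220 mm (its x) by 180 mm (its y) by 40 mm high, walls and floor 8 mm thick. Origin: centre of the underside, on the bench; z up. It lies between the two dishes, turned at most 15 degrees or so.
- ball_a: First of two alike: polished red-brown ceramic ball, 22 mm diameter, 15 g, lying loose in the bottom of the dish at the start; it rolls freely. Origin: its centre.
- ball_b: Second of two alike: polished red-brown ceramic ball, 22 mm diameter, 15 g, lying loose in the bottom of the dish at the start; it rolls freely. Origin: its centre.

How it is judged (in metres and radians):
On the way:
1. the dish is tipped, by more than about 35 degrees, with both balls still in it (angle between dish's own z axis and vertical above 0.6 rad and distance between each of ball_a, ball_b and dish below 0.055 m).
At the end, for the whole second after the job is handed in: both balls lie in the tray, within its walls, at rest; the dish stands upright (within 10 degrees) on the bench itself, its underside within 5 mm of the bench top, at rest (x of ball_a in the frame of tray between -0.11 and 0.11 m and y of ball_a in the frame of tray between -0.09 and 0.09 m and z of ball_a in the frame of tray between 0 and 0.04 m and linear speed of each of ball_a, ball_b below 0.05 m/s and x of ball_b in the frame of tray between -0.11 and 0.11 m and y of ball_b in the frame of tray between -0.09 and 0.09 m and z of ball_b in the frame of tray between 0 and 0.04 m and angle between dish's own z axis and vertical below 0.175 rad and height (world z) of dish between -0.005 and 0.005 m and linear speed of dish below 0.02 m/s); the robot touches nothing.
It also fails if it takes over 58 s, if anything falls off the work surface, if the arm or the gripper's body presses on something with over 40 N, if the wrist force passes 120 N, or if a joint passes its speed limit or range.

## Robot

A 6-joint arm with a two-finger parallel gripper is mounted at the origin on the work surface. World frame = base frame: x ahead of the robot, y to its left, z up, the work surface at z = 0. Lengths are in mm, angles in rad, forces in N, time in s.
With the tool pointing down it reaches from about 275 to 825 mm from the base axis. Payload 4.9 kg.
Tool frame: the origin (TCP) lies at the very end of the fingers, on their centre line; the grasp point (between the pads) lies 19 mm behind it; z points along the fingers, y is the direction in which the jaws open and shut (so a half turn about z gives the same grasp; the last joint's range is limited). The gripper opens to 85 mm and grips with 20 to 120 N. Pads are 22 mm wide; open, the fingers measure 114 mm over their backs; the gripper's body (76 mm by 85 mm) begins 54 mm behind the grasp point. The pads swing forward as they close: fully open they stand 13 mm farther back than shut.
Start: joints at [-1.465, 0.326, -0.193, 1.052, 0, 1.437], TCP at [130.641, -534.277, 231.281] pointing down, gripper open.
Joint ranges: [-2.65, 2.65], [-0.97, 1.79], [-1.3, 1.35], [-1.93, 2.1], [-1.47, 1.37], [-3.14, 3.14]. Speed limits (rad/s): [2.57, 2.57, 3.14, 3.14, 3.14, 3.14].

## Interface

Orientations are given as [roll, pitch, yaw] about the fixed x, y, z axes, in that order (R = Rz(yaw) Ry(pitch) Rx(roll)).
In Python, from bench import bot, solve_ik, imaging gives the robot as it stands. Calls block until the motion is done:
- bot.move_ptp(position, orientation): joint-space move of the TCP to a pose.
- bot.movel(position, rot=None, max_speed=150, threshold=None): straight line of the TCP; rot=None keeps the orientation; max_speed is the mean speed in mm/s. With threshold (N) it stops when the force on the tool has changed by that much, and returns True; else False.
- bot.move_j(angles): joint-space move.
- bot.grip(opening, effort=None): opening from 0.0 (shut) to 1.0 (fully open); effort is the grip in N (None keeps the last); returns when the fingers have stopped.
- bot.dwell(seconds).
- solve_ik(position, orientation): joint angles nearest the present ones, or None.
- bot.get_state(): the state.
- imaging.capture(name): name is "side" or "top" or "wrist"; returns the picture (400x640x3 uint8, blue, green, red); there is no depth.
- imaging.camera_model(name): a dict with "K" (3x3 intrinsics, pixels), "position" and "rotation" of the camera in the world. Camera axes: x right, y up, looking along -z (the intrinsics and any distortion apply to the point x, -y, -z); pixel columns grow to the right and rows downward; lengths in mm; the calibration is good to about 2 mm. A picture is of the moment at which its call begins: read the wrist's pose just before it. camera_model takes no time and is no camera call; for the wrist camera it gives the pose at the moment of the call.
A pose or a line that the arm cannot do raises bot.IKError and nothing moves.
- bot.sign_off(): hands the job in, once; it reports no verdict.
The state is a dict: "t": time; "qpos": joint angles; "joint_velocities": joint speeds; "effort": joint torques, N m; "tcp_pos": TCP position; "orientation": TCP orientation; "contact_force": force on the tool from outside, world axes, zero at the start; "wrist_torque": the same for the moment, N m; "opening": opening from 0.0 (shut) to 1.0 (fully open).
Only numpy, scipy, OpenCV 4.12 (cv2) and the standard library are available. Lean on these libraries where they do the work, as an engineer would, in place of code of your own. Each camera call takes 0.05 s, during which the arm holds its last target. There are 200 camera calls.

## Working session

There is one attempt and no reset: what is moved stays moved. The work goes in short steps, each a Python script; the robot and the scene stay as the last script left them, time stands still between calls to the robot, and variables do not carry over. Pictures are saved under pics/ and viewed, about 8 in all and at most 12, crops included, and the job is handed in when it is done.

```bash
ls; mkdir -p pics; python3 - <<'E'
from bench import bot, solve_ik, imaging
import cv2, numpy as np
for n in ("top","side"):
    cv2.imwrite(f"pics/{n}0.png", imaging.capture(n)); print(n, imaging.camera_model(n))
print(bot.get_state())
E
```

```text
pics
top {'K': array([[402.88230656,   0.        , 319.01033454],
       [  0.        , 402.88230656, 194.13344186],
       [  0.        ,   0.        ,   1.        ]]), 'position': array([387.19223302,  19.79909572, 985.24037057]), 'rotation': array([ 0.18242912,  0.02077132, -1.57196497])}
side {'K': array([[463.27760729,   0.        , 322.99310971],
       [  0.        , 463.27760729, 203.71654408],
       [  0.        ,   0.        ,   1.        ]]), 'position': array([ 518.37202573, -554.62123833,  610.58068265]), 'rotation': array([ 0.79227157, -0.01012258, -0.0680237 ])}
{'t': 0.1, 'qpos': array([-1.46518498e+00,  3.26880157e-01, -1.93492208e-01,  1.05203264e+00,
        1.21533366e-05,  1.43662718e+00]), 'joint_velocities': array([ 0.0020026 , -0.00082994,  0.00157037,  0.00013117, -0.00100232,
        0.00035913]), 'effort': array([ 4.71896074e-04, -4.44239581e+01,  2.63037926e+01,  7.96814536e-03,
       -1.13531848e-04,  7.94925992e-07]), 'tcp_pos': array([ 130.59302794, -533.71572137,  230.57134131]), 'orientation': array([-3.14000006e+00, -2.27231586e-04,  2.39780302e-01]), 'contact_force': array([0.18873203, 0.26565412, 0.47206219]), 'wrist_torque': array([ 0.06255666, -0.03281024, -0.04925665]), 'opening': 1.0056712039509728}
```

View pics/top0.png

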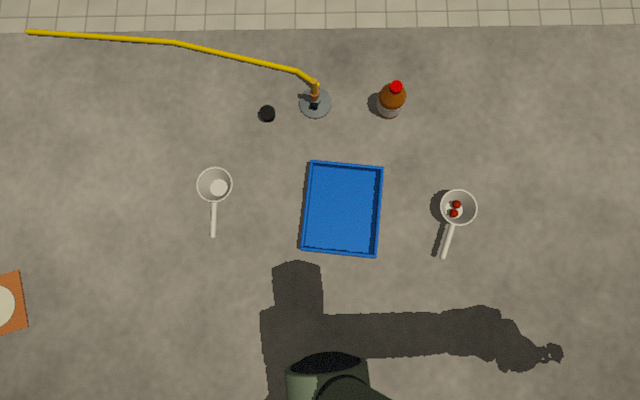

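View pics/side0.png

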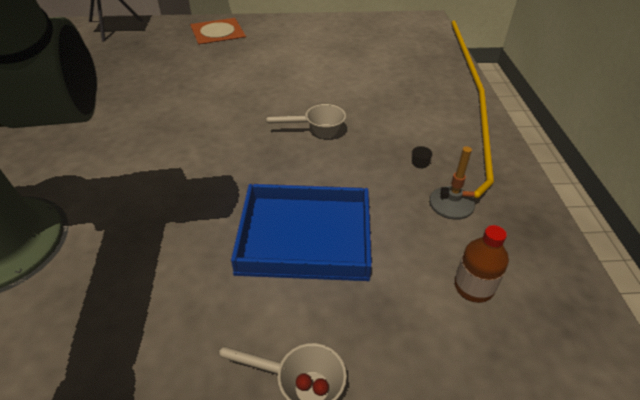

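Top view: the dish with the balls is at the right, with its rim near (459,207) and handle tip near (444,257). The tray is at about (342,208) and the empty twin at (214,184). The side view agrees. Next I measure positions by ray casting.

```bash
cat > h.py <<'E'
import numpy as np, cv2
from scipy.spatial.transform import Rotation as R
def ray(cm,uv,z):
    uv=np.atleast_2d(uv).astype(float); K=cm["K"]
    d=np.c_[(uv[:,0]-K[0,2])/K[0,0],-(uv[:,1]-K[1,2])/K[1,1],-np.ones(len(uv))]
    d=R.from_euler("xyz",cm["rotation"]).apply(d); p=np.asarray(cm["position"])
    return p+d*((z-p[2])/d[:,2])[:,None]
def white(im,box,smax=70,vmin=110):
    x0,y0,x1,y1=box; h=cv2.cvtColor(im,cv2.COLOR_BGR2HSV)
    m=np.zeros(im.shape[:2],np.uint8)
    m[y0:y1,x0:x1]=((h[y0:y1,x0:x1,1]<smax)&(h[y0:y1,x0:x1,2]>vmin))*255
    return m
E
python3 - <<'E'
from h import *
from bench import imaging
for n,boxd in (("top",(420,175,500,275)),("side",(205,330,365,400))):
    im=cv2.imread(f"pics/{n}0.png"); cm=imaging.camera_model(n)
    h=cv2.cvtColor(im,cv2.COLOR_BGR2HSV)
    b=cv2.inRange(h,(100,150,40),(130,255,255)); c=max(cv2.findContours(b,0,2)[0],key=cv2.contourArea)
    if n=="top":
        box=cv2.boxPoints(cv2.minAreaRect(c)); P=ray(cm,box,40)[:,:2]
        print("tray",P.round(),"sides",np.linalg.norm(P-np.roll(P,1,0),axis=1),"ctr",P.mean(0))
    m=white(im,boxd,60,130); cs=cv2.findContours(m,0,1)[0]; c=max(cs,key=cv2.contourArea)[:,0]
    m=cv2.drawContours(np.zeros_like(m),[c[:,None]],0,255,-1)
    cv2.imwrite(f"pics/m_{n}.png",m)
    o=cv2.morphologyEx(m,cv2.MORPH_OPEN,cv2.getStructuringElement(2,(17,17)))
    bx=max(cv2.findContours(o,0,1)[0],key=cv2.contourArea); print(n,"bowl px",cv2.minEnclosingCircle(bx),cv2.fitEllipse(bx))
    (u,v),_=cv2.minEnclosingCircle(bx); r=ray(cm,[(u,v)],45)[0]
    hp=m&~cv2.dilate(o,np.ones((5,5))); cc=max(cv2.findContours(hp,0,1)[0],key=cv2.contourArea)
    q=cv2.drawContours(np.zeros_like(m),[cc],0,255,-1); ys,xs=np.nonzero(q); W=ray(cm,np.c_[xs,ys],38)[:,:2]
    mu=W.mean(0); d=np.linalg.svd(W-mu,full_matrices=False)[2][0]; d*=-np.sign(d[0]); s=(W-mu)@d
    print("rim ctr",r,"handle mid",mu,"dir",d,"deg",np.degrees(np.arctan2(-d[1],-d[0])),"tip",mu+d*s.max(), "tipdist",np.linalg.norm(mu+d*s.max()-r[:2]),
      "dir ctr->mid deg",np.degrees(np.arctan2(r[1]-mu[1],r[0]-mu[0])))
E
```

```text
tray [[ 431.   85.]
 [ 649.   63.]
 [ 627. -120.]
 [ 412.  -91.]] sides [177.32230422 219.36665416 184.68384144 217.72549953] ctr [529.65664043 -15.84233943]
top bowl px ((459.5, 224.5), 60.10417556762695) ((459.49713134765625, 224.4871826171875), (90.71684265136719, 115.85570526123047), 0.017663709819316864)
rim ctr [ 487.30501605 -287.38700928   45.        ] handle mid [ 374.27289045 -372.08271577] dir [-1. -0.] deg 0.0 tip [ 374.27289045 -372.08271577] tipdist 141.24313829885202 dir ctr->mid deg 36.84445904074396Traceback (most recent call last):
  File "<stdin>", line 10, in <module>
ValueError: max() iterable argument is empty
```

The tray fits (about 180 x 220). The white threshold is too loose and lets the bench through, so I'll tighten it.

```bash
python3 - <<'E'
from h import *
from bench import imaging
im=cv2.imread("pics/top0.png"); h=cv2.cvtColor(im,cv2.COLOR_BGR2HSV)
for p in ((470,195),(451,235),(445,255),(490,230),(430,190)): print("top",p,h[p[1],p[0]])
s=cv2.cvtColor(cv2.imread("pics/side0.png"),cv2.COLOR_BGR2HSV)
for p in ((250,359),(340,360),(300,350),(200,350)): print("side",p,s[p[1],p[0]])
for n,bx,k in (("top",(425,180,495,270),13),("side",(210,335,360,400),31)):
  im=cv2.imread(f"pics/{n}0.png"); cm=imaging.camera_model(n)
  H=cv2.cvtColor(im,cv2.COLOR_BGR2HSV)[...,2]; x0,y0,x1,y1=bx
  t,mm=cv2.threshold(H[y0:y1,x0:x1].copy(),0,255,cv2.THRESH_OTSU) ; t=max(t,0)
  m=np.zeros_like(H); m[y0:y1,x0:x1]=white(im,(0,0,640,400),90,t+ (20 if n=="top" else 0))[y0:y1,x0:x1]
  c=max(cv2.findContours(m,0,1)[0],key=cv2.contourArea); m=cv2.drawContours(np.zeros_like(m),[c],0,255,-1)
  o=cv2.morphologyEx(m,cv2.MORPH_OPEN,cv2.getStructuringElement(2,(k,k)))
  b=max(cv2.findContours(o,0,1)[0],key=cv2.contourArea); e=cv2.fitEllipse(b)
  r=ray(cm,[e[0]],45)[0]
  q=m&~cv2.dilate(o,np.ones((7,7))); cc=max(cv2.findContours(q,0,1)[0],key=cv2.contourArea)
  q=cv2.drawContours(np.zeros_like(m),[cc],0,255,-1); ys,xs=np.nonzero(q); W=ray(cm,np.c_[xs,ys],38)[:,:2]
  mu=W.mean(0); d=np.linalg.svd(W-mu,full_matrices=False)[2][0]; d*=-np.sign(d[0]); s=(W-mu)@d; tip=mu+d*s.max()
  print(n,t,"ell",e,"rim",r,"mid",mu,"deg",np.degrees(np.arctan2(-d[1],-d[0])),"ctr-mid deg",np.degrees(np.arctan2(r[1]-mu[1],r[0]-mu[0])),"tip",tip,np.linalg.norm(tip-r[:2]))
E
```

```text
top (470, 195) [ 22  40 172]
top (451, 235) [ 23  38 195]
top (445, 255) [ 21  40 193]
top (490, 230) [ 19  46 140]
top (430, 190) [ 23  43 138]
side (250, 359) [ 19  70 179]
side (340, 360) [ 19  73 165]
side (300, 350) [ 18  72 127]
side (200, 350) [ 18  74 100]Traceback (most recent call last):
  File "<stdin>", line 16, in <module>
ValueError: max() iterable argument is empty
```

```bash
python3 - <<'E'
from h import *
from bench import imaging
for n,bx,k,v in (("top",(425,180,495,270),17,158),("side",(210,335,360,400),31,125)):
  im=cv2.imread(f"pics/{n}0.png"); cm=imaging.camera_model(n)
  m=cv2.morphologyEx(white(im,bx,100,v),cv2.MORPH_CLOSE,np.ones((5,5)))
  c=max(cv2.findContours(m,0,1)[0],key=cv2.contourArea); m=cv2.drawContours(np.zeros_like(m),[c],0,255,-1)
  cv2.imwrite(f"pics/m_{n}.png",m)
  o=cv2.morphologyEx(m,cv2.MORPH_OPEN,cv2.getStructuringElement(2,(k,k)))
  print(n,cv2.boundingRect(c),(o>0).sum())
  if not o.any(): continue
  e=cv2.fitEllipse(max(cv2.findContours(o,0,1)[0],key=cv2.contourArea))
  r=ray(cm,[e[0]],45)[0]
  q=m&~cv2.dilate(o,np.ones((7,7))); cc=max(cv2.findContours(q,0,1)[0],key=cv2.contourArea)
  q=cv2.drawContours(np.zeros_like(m),[cc],0,255,-1); ys,xs=np.nonzero(q); W=ray(cm,np.c_[xs,ys],38)[:,:2]
  mu=W.mean(0); d=np.linalg.svd(W-mu,full_matrices=False)[2][0]; d*=-np.sign(d[0]); s=(W-mu)@d; tip=mu+d*s.max()
  print("ell",e,"rim",r,"mid",mu,"deg",np.degrees(np.arctan2(-d[1],-d[0])),"ctr-mid deg",np.degrees(np.arctan2(r[1]-mu[1],r[0]-mu[0])),"tip",tip,np.linalg.norm(tip-r[:2]))
E
```

```text
top (440, 189, 38, 71) 1093
ell ((458.6056823730469, 206.92124938964844), (35.6796760559082, 37.25981140136719), 117.78870391845703) rim [ 528.60751609 -287.94946347   45.        ] mid [ 444.5003692  -258.67942043] deg -20.100974526856355 ctr-mid deg -19.18835593061967 tip [ 408.76515888 -245.60150128] 127.10444714254432
side (219, 343, 127, 57) 1032
ell ((319.23956298828125, 360.47137451171875), (32.84037399291992, 38.08613586425781), 109.0427474975586) rim [ 538.5707792  -270.89032227   45.        ] mid [ 461.14657856 -264.03443083] deg -19.675912356240826 ctr-mid deg -5.060326795305544 tip [ 407.16241707 -244.73090375] 133.98683821196659
```

Top view: bowl centre (528.6, -288), yaw about -19.7°, tip at 127 mm (should be 129). The side view agrees on the tip. Next I search for feasible grasp tilts and roll directions.

```bash
python3 - <<'E'
from h import *
from bench import solve_ik
g=grip_pt(D0,YAW); B=20
for a in (0,10,20):
 for f in (0,1):
  q=solve_ik(*tool(g,YAW,-B,a,f)); q2=solve_ik(*tool(g+[0,0,100],YAW,-B,a,f)); print("grasp",a,f,None if q is None else np.round(q,2),None if q2 is None else np.round(q2,2))
  if f: continue
  for h in (120,140):
   for yaw in (-20,-10,0,10,20):
    hp=pour_pt(yaw,1,h); mx=-1; qs=[]
    for ph in range(0,121,10):
     q=solve_ik(*tool(hp,yaw,ph-B,a,f))
     if q is None: break
     mx=ph; qs.append(q)
    if mx>=100: print("  h",h,"yaw",yaw,"max",mx,np.round(qs[0],2),np.round(qs[10],2),"maxstep",np.abs(np.diff(qs,axis=0)).max().round(2))
E
```

```text
grasp 0 0 [-0.48  0.52 -0.59  0.4  -0.35 -0.15] [-0.48  0.37 -0.51  0.65 -0.35 -0.15]
  h 120 yaw -20 max 120 [ 0.1   0.42 -0.47  0.83 -0.31  0.48] [-0.75  0.94 -0.53  1.25  1.14 -1.18] maxstep 0.39
  h 120 yaw -10 max 120 [ 0.09  0.37 -0.56  0.74 -0.34  0.28] [-0.73  0.99 -0.38  1.45  0.99 -1.3 ] maxstep 0.27
  h 120 yaw 0 max 120 [ 0.06  0.32 -0.64  0.64 -0.35  0.07] [-0.7   1.05 -0.23  1.6   0.85 -1.37] maxstep 0.2
  h 120 yaw 10 max 120 [ 0.02  0.27 -0.71  0.53 -0.34 -0.16] [-0.66  1.1  -0.08  1.73  0.72 -1.42] maxstep 0.18
  h 120 yaw 20 max 110 [-0.03  0.23 -0.78  0.43 -0.32 -0.4 ] [-0.62  1.15  0.08  1.85  0.59 -1.45] maxstep 0.17
  h 140 yaw -20 max 120 [ 0.1   0.4  -0.45  0.88 -0.31  0.48] [-0.75  0.9  -0.54  1.28  1.14 -1.18] maxstep 0.39
  h 140 yaw -10 max 120 [ 0.09  0.34 -0.53  0.79 -0.34  0.28] [-0.73  0.96 -0.38  1.48  0.99 -1.3 ] maxstep 0.27
  h 140 yaw 0 max 120 [ 0.06  0.29 -0.61  0.69 -0.35  0.07] [-0.7   1.01 -0.24  1.63  0.85 -1.37] maxstep 0.2
  h 140 yaw 10 max 120 [ 0.02  0.24 -0.69  0.59 -0.34 -0.16] [-0.66  1.07 -0.09  1.76  0.72 -1.42] maxstep 0.18
  h 14
[... 1857 characters left out ...]
3] [-0.79  1.02 -0.34  1.51  0.94 -1.4 ] maxstep 0.21
  h 120 yaw 20 max 120 [-0.16  0.07 -1.1  -0.08 -0.12 -0.6 ] [-0.75  1.07 -0.17  1.66  0.81 -1.46] maxstep 0.18
  h 140 yaw -10 max 120 [ 0.14  0.16 -0.86  0.3  -0.42  0.2 ] [-0.83  0.86 -0.68  1.1   1.23 -1.15] maxstep 0.42
  h 140 yaw 0 max 120 [ 0.06  0.1  -0.96  0.17 -0.35 -0.06] [-0.82  0.93 -0.51  1.36  1.08 -1.32] maxstep 0.25
  h 140 yaw 10 max 120 [-0.04  0.05 -1.03  0.07 -0.24 -0.33] [-0.79  0.98 -0.35  1.53  0.94 -1.4 ] maxstep 0.21
  h 140 yaw 20 max 120 [-0.16  0.02 -1.07  0.01 -0.12 -0.6 ] [-0.75  1.04 -0.18  1.68  0.81 -1.46] maxstep 0.18
grasp 20 1 [-0.53  0.42 -0.96 -0.23 -0.26  2.84] [-0.53  0.19 -0.87  0.09 -0.26  2.84]
```

Feasible. I'll use a=10°, pre-roll 20°, pour yaw 0. Next I move to the hover pose and take one close look.

```bash
cat >> h.py <<'E'
A,B,F=10,20,0
def T(hp,yaw,phi): return tool(np.asarray(hp,float),yaw,phi-B,A,F)
E
python3 - <<'E'
from h import *
from bench import bot, imaging
g=grip_pt(D0,YAW)
bot.move_ptp(*T(g+[0,0,110],YAW,0)); bot.grip(0.4,110)
cm=imaging.camera_model("wrist"); im=imaging.capture("wrist"); cv2.imwrite("pics/w1.png",im)
import pickle; pickle.dump(cm,open("cm1.pkl","wb"))
s=bot.get_state(); print(s["t"],s["tcp_pos"],s["opening"],cm)
# expected pixels
def proj(P):
    p=R.from_euler("xyz",cm["rotation"]).inv().apply(np.atleast_2d(P)-cm["position"]); return np.c_[cm["K"][0,0]*p[:,0]/-p[:,2]+cm["K"][0,2], cm["K"][1,1]*-p[:,1]/-p[:,2]+cm["K"][1,2]]
u=np.r_[np.cos(np.radians(YAW)),np.sin(np.radians(YAW)),0]
print("grip,tip,ctr px",proj([g,D0+[0,0,36]-129*u,D0+[0,0,45]]))
E
```

```text
2.2833 [ 444.78616384 -264.86063492  128.41934614] 0.39787945924186563 {'K': array([[333.22719886,   0.        , 322.80653215],
       [  0.        , 333.22719886, 197.85966506],
       [  0.        ,   0.        ,   1.        ]]), 'position': array([ 359.98755676, -187.65582477,  246.32015419]), 'rotation': array([-0.49832032,  0.34904741,  1.22721358])}
grip,tip,ctr px [[374.86016034 182.86101809]
 [379.38173215 128.54151528]
 [364.15468692 287.57332112]]
```

View pics/w1.png

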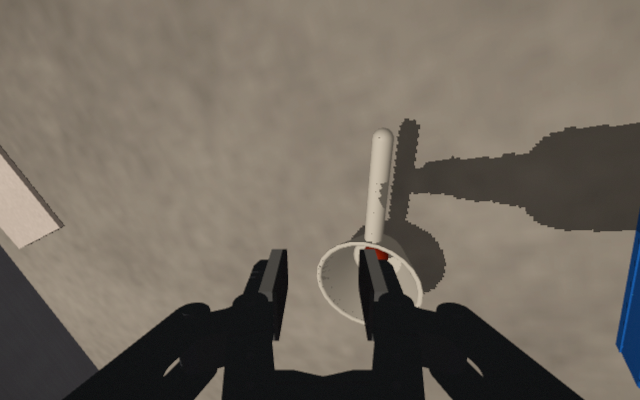

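The wrist view shows the handle tip at (382,128), the handle near (379,183) and the rim centre near (370,283), all within 3–6 px (2–4 mm) of prediction. I correct with a ray cast and then act.

```bash
python3 - <<'E'
from h import *
import pickle
cm=pickle.load(open("cm1.pkl","rb"))
t=ray(cm,[(382,132)],36)[0]; m=ray(cm,[(379.5,183)],36)[0]; c=ray(cm,[(370,283)],45)[0]
print(t,m,c,"tipdist",np.linalg.norm((t-c)[:2]),"yaw",np.degrees(np.arctan2(*(c-t)[1::-1])), np.degrees(np.arctan2(*(m-t)[1::-1])))
g=grip_pt(D0,YAW); n=np.array([np.sin(np.radians(19.7)),np.cos(np.radians(19.7))]); print("lateral err",[(p[:2]-g[:2])@n for p in (t,m,c)])
E
```

```text
[ 409.75738885 -243.44803265   36.        ] [ 444.55450349 -254.45342407   36.        ] [ 524.16020326 -281.75922487   45.        ] tipdist 120.64721875647734 yaw -18.514657481509396 -17.550762052358767
lateral err [np.float64(1.8830842596774533), np.float64(3.2517747539704387), np.float64(4.37887152946916)]
```

```bash
sed -i 's/^D0=.*; TC/D0=np.array([528.5,-285.5,0]); YAW=-19.2; TC/' h.py; python3 - <<'E'
from h import *
from bench import bot, imaging
g=grip_pt(D0,YAW)
p,o=T(g,YAW,0)
bot.move_ptp(*T(g+[0,0,60],YAW,0))
print("hit",bot.movel(p,o,100,15)); s=bot.get_state(); print(s["t"],s["tcp_pos"],p,s["contact_force"])
bot.grip(0.0,110); s=bot.get_state(); print("grip",s["opening"],s["opening"]*85,s["contact_force"])
bot.movel(p+[0,0,110],o,90); s=bot.get_state(); print(s["t"],s["opening"],s["contact_force"],s["wrist_torque"])
cv2.imwrite("pics/side1.png",imaging.capture("side"))
E
```

```text
hit False
3.35 [ 445.25165079 -263.46166351   19.29131927] [ 444.51728819 -263.03072208   18.41708501] [-0.25473252  0.0828605  -0.00968083]
grip 0.13065774722848075 11.105908514420864 [-1.6624518  -0.42643867  2.34703418]
5.075 0.1273453306441131 [ 0.45705533  0.6144203  -2.11222316] [0.58244737 0.15951868 0.01915339]
```

View pics/side1.png

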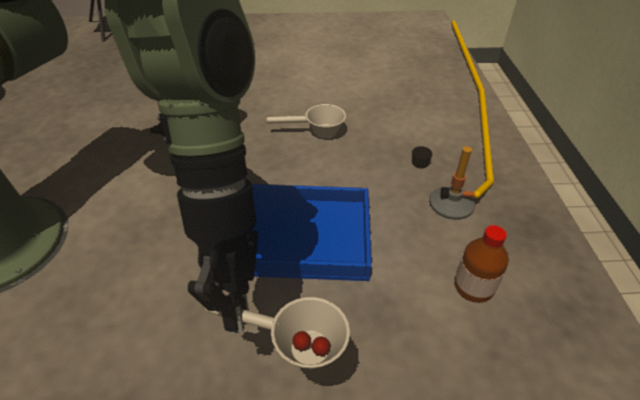

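The dish is lifted level with both balls in it (at about (302,341) and (321,346)), and 2.1 N matches its weight. Next: carry, tip to 50°, look, then pour slowly.

```bash
python3 - <<'E'
from h import *
from bench import bot, imaging, solve_ik
hp=pour_pt(0,1,108,40); print(hp, [solve_ik(*T(hp,0,f)) is not None for f in range(0,116,5)])
up=hp.copy(); up[2]=146
p,o=T(up,0,0); bot.movel(p,o,110); p,o=T(hp,0,0); bot.movel(p,o,60)
def roll(a,b,step,w):
    last=T(hp,0,a)[0]
    for f in np.arange(a+step,b+1e-6,step):
        p,o=T(hp,0,f); L=np.linalg.norm(p-last); bot.movel(p,o,L/(abs(step)/w)); last=p
roll(0,50,25,25)
cv2.imwrite("pics/side2.png",imaging.capture("side"))
print(bot.get_state()["t"])
roll(50,105,5,14); bot.dwell(0.5)
s=bot.get_state(); print(s["t"],s["contact_force"],s["tcp_pos"],p)
a=imaging.capture("side"); b=imaging.capture("top"); cv2.imwrite("pics/pour.png",cv2.resize(np.vstack([np.hstack([cv2.imread("pics/side2.png"),a]),np.hstack([b,b])]),(800,500)))
E
```

```text
[440.  24. 108.] [True, True, True, True, True, True, True, True, True, True, True, True, True, True, True, True, True, True, True, True, True, True, True, True]
10.9583
17.05 [-0.29266118 -0.03661172 -0.61184026] [443.32828435  42.63960073 106.4528751 ] [443.29931538  17.60034231  90.41708501]
```

View pics/pour.png

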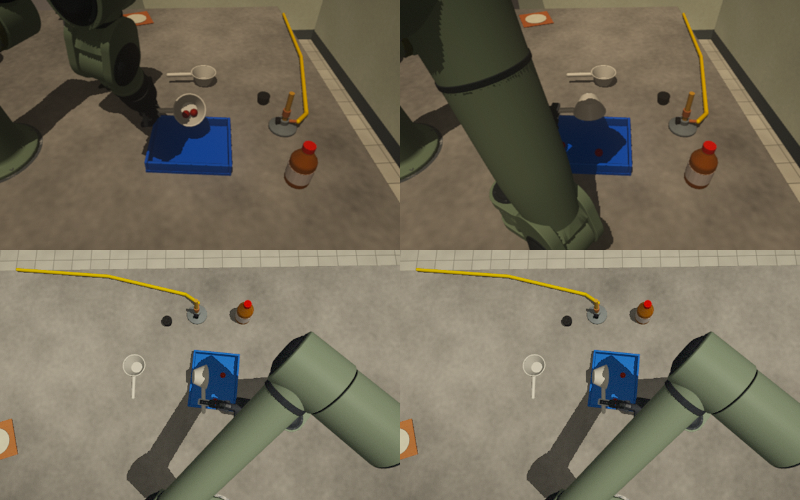

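At 50° both balls were still in the dish. After the pour one ball is visible in the tray and the other could be hidden, so I tip a bit further, roll back and look.

```bash
python3 - <<'E'
from h import *
from bench import bot, imaging
hp=pour_pt(0,1,108,40)
last=T(hp,0,105)[0]
for f in (115,90,60,30,0):
    p,o=T(hp,0,f); L=np.linalg.norm(p-last); bot.movel(p,o,L/0.8); last=p
    if f==115: bot.dwell(.4)
p,o=T(hp+[0,0,60],0,0); bot.movel(p,o,90)
bot.dwell(0.3); s=bot.get_state(); print(s["t"],s["contact_force"],s["opening"])
a=imaging.capture("side"); b=imaging.capture("top")
cv2.imwrite("pics/after.png",np.vstack([a[100:380,60:460],b[110:310,220:620]]))
for n,im in(("side",a),("top",b)):
    h=cv2.cvtColor(im,cv2.COLOR_BGR2HSV); m=cv2.inRange(h,(0,130,40),(8,255,255))|cv2.inRange(h,(172,130,40),(179,255,255))
    _,_,st,c=cv2.connectedComponentsWithStats(m)
    for k in range(1,len(c)):
        if st[k,4]>5: print(n,st[k,4],c[k].round(1),ray(imaging.camera_model(n),[c[k]],19)[0].round())
E
```

```text
23.4167 [-0.13454521  0.25561186 -0.77025488] 0.12340275737044938
side 426 [494.4 235.6] [852. -51.  19.]
side 98 [257.8 232.1] [449. -19.  19.]
side 96 [317.7 243.8] [550. -51.  19.]
top 151 [395.7  86.5] [ 844. -157.   19.]
top 48 [355.9 199.9] [551. -50.  19.]
top 21 [345.3 240.7] [452. -23.  19.]
```

View pics/after.png

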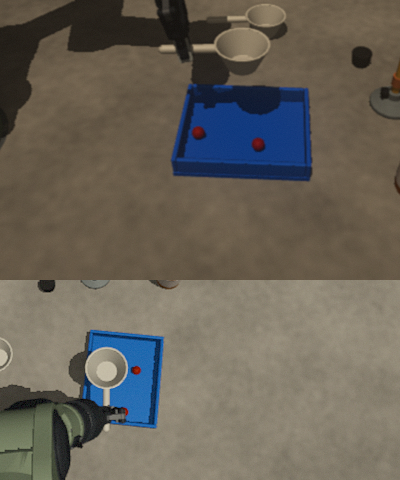

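Both balls are at rest in the tray, at (550,-51) and (450,-21), and the two views agree. The dish is empty. I'll put it back at its original spot.

```bash
python3 - <<'E'
from h import *
from bench import bot, imaging
g=grip_pt(D0,YAW)
p,o=T(g+[0,0,120],YAW,0); bot.movel(p,o,120)
p,o=T(g,YAW,0); bot.movel(p+[0,0,12],o,90); bot.dwell(.2)
hit=bot.movel(p-[0,0,2],o,12,5); s=bot.get_state(); print("hit",hit,s["t"],s["tcp_pos"],s["contact_force"])
cv2.imwrite("pics/side3.png",imaging.capture("side")[300:,180:420])
bot.grip(0.4,30); bot.dwell(.2)
q=bot.get_state(); print(q["tcp_pos"])
z=R.from_euler("xyz",o).apply([0,0,1]); bot.movel(p-90*z,o,90)
bot.move_ptp(*T(g+[-60,120,220],YAW,0)); bot.dwell(.3)
s=bot.get_state(); print(s["t"],s["contact_force"])
a=imaging.capture("side"); b=imaging.capture("top")
cv2.imwrite("pics/end.png",np.vstack([a,b[:,:]])[::1])
cv2.imwrite("pics/end.png",cv2.resize(np.hstack([a[150:],b[150:]]),None,fx=.62,fy=.62) if 0 else np.vstack([a[160:],b[130:330]]))
E
```

```text
hit True 28.45 [ 444.1626646  -263.4605378    18.94913245] [-0.36240284  0.3952348   2.97633699]
[ 443.15063559 -262.69615076   18.24951295]
31.2167 [-0.44774154 -0.25855643 -0.35728254]
```

View pics/end.png

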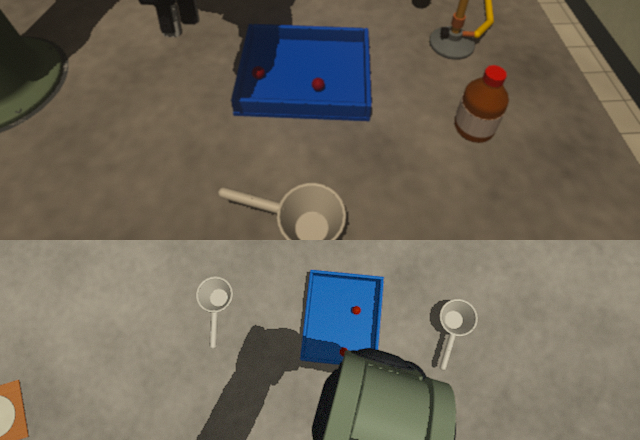

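The dish stands upright and empty at its old spot, both balls are in the tray, and the gripper is clear of everything.

```bash
python3 -c "
from bench import bot
print(bot.get_state()['t']); bot.sign_off()"
```

```text
31.3167
the job is handed in; nothing more can be done
```

The job is done and handed in at 31.3 s of the 58 s allowed. I gripped the dish by its handle and carried it over the tray. I tipped it towards the tray, up to 115°, then rolled it back and set it down empty at its original spot beside the tray.

**Last checks:**
- **Tipping with the balls in:** a picture at 50° of tilt showed both balls still in the dish.
- **Balls:** after the pour, two views put them in the tray at about (550, -51) and (450, -21) mm, agreeing within 4 mm. The final picture shows both still in the tray.
- **Dish:** it touched down at the height it was gripped at, within 0.4 mm. In the final pictures it stands upright and empty in its original place, with the gripper clear of everything.

**What disagreed:**
- **Dish centre:** the top and wrist views differed by 4–8 mm, and the first side-view estimate by about 20 mm. I used a value between the top and wrist views.
- **Force reading:** after the pour it showed only 0.6–0.8 N for a dish of about 1.6 N, so I relied on the pictures to judge it empty.

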